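# Fill the honeycomb of glass rods

### The job

Fill the two empty places in the honeycomb of glass rods in the round wooden tray with the two tall cobalt-blue rods that stand on the bench among others, one in each, either way round. Set each down gently rather than dropping it, and leave both standing upright on the tray's floor.

Things in the scene. Friction and masses are not known exactly. Their poses are not given: they have to be found in the camera images.
- tray: Fixed round wooden tray, inside diameter 150, rim 40 high, floor 8 thick (mm), any yaw. Origin: centre of its underside, on the bench; z up. 5 loose glass stubs (diameter 36, tops 66 above the bench, red, yellow, green, amber, ivory in the middle) stand in it in a hexagon pattern of 47 pitch. The 2 empty places are centred 47 from the origin along its +x and -x axes, with 10 free all round a 36 rod.
- blue_a: Thick solid cobalt-blue glass rod, 36 mm diameter, 110 mm long, 170 to 350 g, flat ends, standing on end on the bench. Origin at the centre of its underside; its z axis runs up along the rod. An amber and a green rod of the same size stand nearby; the four rods are at least 90 mm apart, centre to centre.
- blue_b: Thick solid cobalt-blue glass rod, 36 mm diameter, 110 mm long, 170 to 350 g, flat ends, standing on end on the bench. Origin at the centre of its underside; its z axis runs up along the rod. It is the same as the other blue rod.

How it is judged (in metres and radians):
At the end, for the whole second after the job is handed in: One blue rod stands in each of the two empty places: its underside within 15 mm of the place's centre along each of the tray's x and y axes and within 8 mm of the height of the tray's floor, its axis within 0.17 rad (about 10 degrees) of vertical, at rest (((x of blue_a in the frame of tray between 0.032 and 0.062 m and y of blue_a in the frame of tray between -0.015 and 0.015 m and z of blue_a in the frame of tray between 0 and 0.016 m and x of blue_b in the frame of tray between -0.062 and -0.032 m and y of blue_b in the frame of tray between -0.015 and 0.015 m and z of blue_b in the frame of tray between 0 and 0.016 m) or (x of blue_a in the frame of tray between -0.062 and -0.032 m and y of blue_a in the frame of tray between -0.015 and 0.015 m and z of blue_a in the frame of tray between 0 and 0.016 m and x of blue_b in the frame of tray between 0.032 and 0.062 m and y of blue_b in the frame of tray between -0.015 and 0.015 m and z of blue_b in the frame of tray between 0 and 0.016 m)) and angle between each of blue_a, blue_b's own z axis and vertical below 0.17 rad and linear speed of each of blue_a, blue_b below 0.02 m/s and angular speed of each of blue_a, blue_b below 0.2 rad/s); the robot touches nothing.
It fails at once if a blue rod strikes the tray faster than 0.6 m/s (dropped, not set down) (linear speed of blue_a above 0.6 m/s and horizontal distance between blue_a and tray below 0.08 m and z of blue_a in the frame of tray below 0.05 m).
It fails at once if a blue rod strikes the tray faster than 0.6 m/s (dropped, not set down) (linear speed of blue_b above 0.6 m/s and horizontal distance between blue_b and tray below 0.08 m and z of blue_b in the frame of tray below 0.05 m).
It also fails if it takes over 53 s, if anything falls off the work surface, if the arm or the gripper's body presses on something with over 40 N, if the wrist force passes 120 N, or if a joint passes its speed limit or range.

### The arm

A 6-joint arm with a two-finger parallel gripper is mounted at the origin on the work surface. World frame = base frame: x ahead of the robot, y to its left, z up, the work surface at z = 0. Lengths are in mm, angles in rad, forces in N, time in s.
With the tool pointing down it reaches from about 225 to 875 mm from the base axis. Payload 3.4 kg.
Tool frame: the origin (TCP) lies between the finger pads; the fingertips stand 14 mm ahead of it and the grasp point (between the pads) lies 5 mm behind it; z points along the fingers, y is the direction in which the jaws open and shut (so a half turn about z gives the same grasp; the last joint's range is limited). The gripper opens to 85 mm and grips with 20 to 120 N. Pads are 22 mm wide; open, the fingers measure 114 mm over their backs; the gripper's body (76 mm by 85 mm) begins 54 mm behind the grasp point. The pads swing forward as they close: fully open they stand 13 mm farther back than shut.
Start: joints at [1.054, 0.276, 1.505, -0, 1.361, -0.121], TCP at [221.708, 530.572, 245.328] pointing down, gripper open.
Joint ranges: [-2.89, 2.89], [-0.75, 2.08], [0.22, 2.7], [-1.18, 4.32], [0.11, 2.71], [-2.7, 2.7]. Speed limits (rad/s): [2.57, 2.57, 3.14, 3.14, 3.14, 3.14].

### API

Orientations are given as a unit quaternion [w, x, y, z].
In Python, from cell import movep, movel, goto_joints, set_gripper, hold, ik, get_obs, snapshot, camera_params, Unreachable, sign_off gives the robot as it stands. The module is installed in compiled form; this text tells all that it offers. Calls block until the motion is done:
- movep(position, orientation): joint-space move of the TCP to a pose.
- movel(position, rotation=None, velocity=150, f_stop=None): straight line of the TCP; rotation=None keeps the orientation; velocity is the mean speed in mm/s. With f_stop (N) it stops when the force on the tool has changed by that much, and returns True; else False.
- goto_joints(angles): joint-space move.
- set_gripper(opening, grasp_force=None): opening from 0.0 (shut) to 1.0 (fully open); grasp_force is the grip in N (None keeps the last); returns when the fingers have stopped.
- hold(seconds).
- ik(position, orientation): joint angles nearest the present ones, or None.
- get_obs(): the state.
- snapshot(name): name is "scene" or "top" or "wrist"; returns (picture, depth): 384x512x3 uint8, red, green, blue; 384x512 float32, mm along the optical axis (not along the pixel's ray), 0 where there is no reading.
- camera_params(name): a dict with "K" (3x3 intrinsics, pixels), "view" (4x4, takes a point from world to camera coordinates). Camera axes: x right, y down, z forward; pixel columns grow to the right and rows downward; lengths in mm; the calibration is good to about 2 mm. A picture is of the moment at which its call begins: read the wrist's pose just before it. camera_params takes no time and is no camera call; for the wrist camera it gives the pose at the moment of the call.
A pose or a line that the arm cannot do raises Unreachable and nothing moves.
- sign_off(): hands the job in, once; it reports no verdict.
The state is a dict: "t": time; "joints": joint angles; "dq": joint speeds; "tau": joint torques, N m; "eef_pos": TCP position; "tcp_rot": TCP orientation; "wrist_force": force on the tool from outside, world axes, zero at the start; "ft_torque": the same for the moment, N m; "opening": opening from 0.0 (shut) to 1.0 (fully open).
Only numpy, scipy, OpenCV 4.12 (cv2) and the standard library are available. Lean on these libraries where they do the work, as an engineer would, in place of code of your own. Each camera call takes 0.05 s, during which the arm holds its last target. There are 200 camera calls.

## Working session

There is one attempt and no reset: what is moved stays moved. The work goes in short steps, each a Python script; the robot and the scene stay as the last script left them, time stands still between calls to the robot, and variables do not carry over. Pictures are saved under pics/ and viewed, about 8 in all and at most 12, crops included, and the job is handed in when it is done.

```bash
mkdir -p pics; python3 - <<'E'
from cell import *
import cv2,numpy as np
ims=[]
for n in("scene","top"):
    p,d=snapshot(n);c=camera_params(n);np.savez(f"{n}.npz",p=p,d=d,K=c["K"],V=c["view"])
    cv2.imwrite(f"pics/{n}0.png",p[:,:,::-1]);print(n,c["K"].tolist() if hasattr(c["K"],'tolist') else c["K"],np.round(c["view"],3).tolist(),(d>0).mean())
print(get_obs())
E
```

```text
scene [[450.3678755205539, 0.0, 246.20684767396287], [0.0, 450.3678755205539, 191.94023298232977], [0.0, 0.0, 1.0]] [[-0.889, 0.458, -0.008, 473.928], [0.37, 0.709, -0.6, -185.602], [-0.269, -0.537, -0.8, 1128.533], [0.0, 0.0, 0.0, 1.0]] 0.9961090087890625
top [[469.53828476133106, 0.0, 246.28003558558615], [0.0, 469.53828476133106, 185.7660862039277], [0.0, 0.0, 1.0]] [[0.002, -1.0, 0.002, 4.597], [-0.994, -0.003, -0.111, 542.837], [0.111, -0.002, -0.994, 1025.482], [0.0, 0.0, 0.0, 1.0]] 0.995941162109375
{'t': 0.1, 'joints': array([ 1.05400894e+00,  2.76542930e-01,  1.50596340e+00,  1.70526990e-05,
        1.36071430e+00, -1.21009582e-01]), 'dq': array([-0.00193949, -0.00157162, -0.00314825,  0.00082795,  0.00123628,
       -0.00253969]), 'tau': array([ 2.60475041e-03, -4.17698550e+01, -2.46405029e+01,  1.01016079e-05,
        5.80936525e-03,  1.51847166e-05]), 'eef_pos': array([221.46848066, 530.17300345, 244.53701285]), 'tcp_rot': array([-2.63119095e-04,  1.96601560e-01,  9.80483128e-01, -7.70333472e-04]), 'wrist_force': array([-0.11949388,  0.0312038 ,  0.14184089]), 'ft_torque': array([-0.0172226 , -0.00799327,  0.01170786]), 'opening': 0.9994963538722919}
```

View pics/scene0.png

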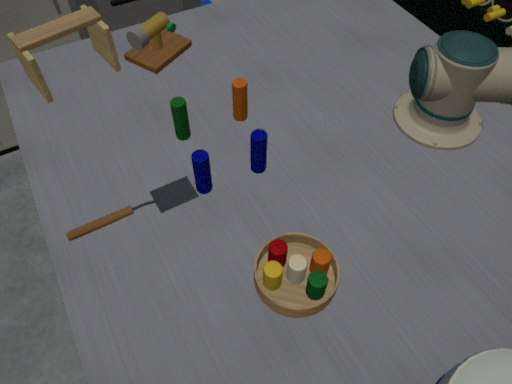

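View pics/top0.png

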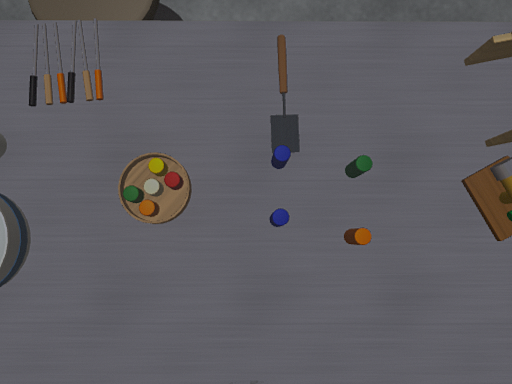

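Scene view: blue rods at (202,172) and (259,151), tray at (297,274). Top view: blue tops at (282,153) and (280,217), tray at (155,188), with gaps near (168,201) and (136,173). Next: cast rays for coarse positions.

```bash
cat > h.py <<'E'
from cell import *
import cv2,numpy as np
def ray(uv,z,K,V):
    uv=np.atleast_2d(np.asarray(uv,float));R,t=V[:3,:3],V[:3,3]
    d=(np.c_[uv,np.ones(len(uv))]@np.linalg.inv(K).T)@R; o=-R.T@t
    return (o+d*((z-o[2])/d[:,2])[:,None])[:,:2]
def cloud(d,K,V):
    v,u=np.mgrid[:d.shape[0],:d.shape[1]];P=np.stack([(u-K[0,2])/K[0,0]*d,(v-K[1,2])/K[1,1]*d,d],-1)
    return (P-V[:3,3])@V[:3,:3]
# opencv hue ranges
HUE={'blue':[(110,130)],'red':[(0,5),(172,180)],'amber':[(8,14)],'yellow':[(22,32)],'green':[(50,85)]}
def mask(p,c,smin=150,vmin=50):
    h=cv2.cvtColor(np.ascontiguousarray(p),cv2.COLOR_RGB2HSV);m=0
    for a,b in HUE[c]: m=m|cv2.inRange(h,(a,smin,vmin),(b,255,255))
    return m
def tops(p,d,K,V,c,z,tol=8):
    """centres of colour blobs whose depth lies near height z: (pixel,xy,area)"""
    W=cloud(d,K,V); m=mask(p,c)&((abs(W[...,2]-z)<tol)*255).astype(np.uint8)
    out=[]
    for k in cv2.findContours(m,cv2.RETR_EXTERNAL,cv2.CHAIN_APPROX_NONE)[0]:
        if len(k)<15 or cv2.contourArea(k)<60: continue
        pts=ray(k[:,0],z,K,V); (x,y),r=cv2.minEnclosingCircle(pts.astype(np.float32))
        M=cv2.moments(pts.astype(np.float32)); out.append((k[:,0].mean(0).round(),np.round([M['m10']/M['m00'],M['m01']/M['m00']],1),np.round([x,y,r],1)))
    return out
E
python3 - <<'E'
from h import *
for n in("top","scene"):
    f=np.load(n+".npz");p,d,K,V=[f[k] for k in("p","d","K","V")]
    for c,z in [("blue",110),("green",110),("amber",110),("red",66),("yellow",66),("green",66),("amber",66)]:
        for o in tops(p,d,K,V,c,z): print(n,c,z,*o)
    W=cloud(d,K,V)
    for u,v in ([(155,155),(152,187),(282,153),(168,201)] if n=="top" else [(297,258),(202,154)]): print(u,v,W[v,u].round(1),cv2.cvtColor(p,cv2.COLOR_RGB2HSV)[v,u])
E
```

```text
top blue 110 [280. 217.] [469.9 -63.7] [469.5 -63.6  17. ]
top blue 110 [282. 153.] [603.5 -67.9] [603.2 -68.   17.4]
top red 66 [172. 179.] [553.  168.2] [552.8 168.2  17.1]
top yellow 66 [156. 165.] [583.7 203.5] [583.5 203.5  17.3]
155 155 [613.8 214.4  21.7] [12 86 65]
152 187 [535.8 210.9  64.4] [ 34  27 150]
282 153 [603.6 -68.6 107.7] [118 173 128]
168 201 [509.7 184.7   8.8] [ 16 105 133]
scene blue 110 [200. 156.] [605.6 -62.8] [605.1 -62.5  19.3]
scene blue 110 [259. 136.] [472.7 -58.6] [472.5 -59.   19.3]
scene green 110 [177. 103.] [ 584.9 -233.8] [ 585.5 -231.9   19.8]
scene amber 110 [239.  84.] [ 432.7 -226.9] [ 433.8 -226.6   20.2]
scene red 66 [278. 248.] [555.4 172.4] [554.9 173.5  19.2]
scene yellow 66 [273. 270.] [585.6 207.6] [585.8 207.9  18.4]
scene green 66 [318. 279.] [525.1 260.5] [525.1 261.   18.2]
scene amber 66 [321. 256.] [493.5 225.5] [493.8 225.5  18.7]
297 258 [535.5 208.1  66.8] [ 25  50 167]
202 154 [599.  -65.8 111.1] [118 244 113]
```

```bash
cat >> h.py <<'E'
def q(a): return [0,np.cos(a/2),np.sin(a/2),0]
A=0.85
def look(name):
    hold(0.15);c=camera_params("wrist");p,d=snapshot("wrist");K,V=np.array(c["K"]),np.array(c["view"])
    np.savez(name+".npz",p=p,d=d,K=K,V=V);cv2.imwrite(f"pics/{name}.png",p[:,:,::-1]);return p,d,K,V
E
python3 - <<'E'
from h import *
movep([538,213,300],q(A)); r=look("w_tray")
print(get_obs()['eef_pos'],get_obs()['joints'],get_obs()['t'],'cam',(-r[3][:3,:3].T@r[3][:3,3]).round(1),r[3][:3,:3].round(2).tolist())
for c in("red","yellow","green","amber"):
    for o in tops(*r,c,66): print(c,*o)
movep([540,-65,300],q(A)); r=look("w_rods"); print(get_obs()['t'])
for o in tops(*r,"blue",110): print(*o)
cv2.imwrite("pics/both.png",np.hstack([cv2.resize(cv2.imread(f"pics/{n}.png"),(400,300)) for n in("w_tray","w_rods")]))
E
```

```text
[537.56332198 213.85185555 299.93011708] [2.58274614e-01 2.56657779e-01 1.39795875e+00 1.66916863e-04
 1.48714633e+00 9.77480402e-01] 1.9583 cam [593.  277.  428.4] [[0.75, -0.66, 0.0], [-0.62, -0.71, 0.33], [-0.21, -0.25, -0.95]]
red [286. 180.] [556.1 170.3] [555.6 170.3  18. ]
yellow [287. 144.] [585.9 205.1] [585.7 205.   17.8]
green [223. 144.] [526.3 258. ] [526.3 258.   16.7]
3.2333
[211. 208.] [474.3 -63.1] [474.6 -63.7  18.1]
[300. 137.] [605.8 -66.9] [605.6 -66.7  17.6]
```

View pics/both.png

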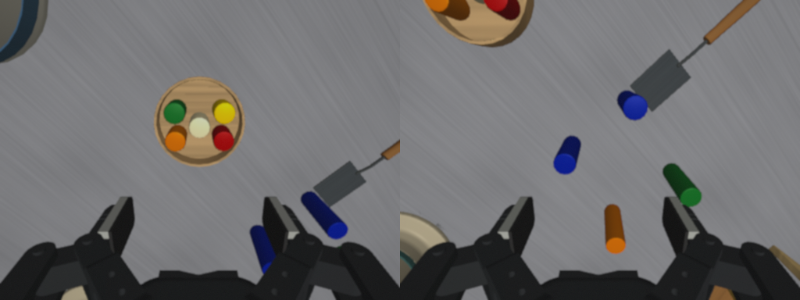

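Wrist views: tray at about (200,122) in the left panel. The gaps lie above and below the ivory stub, between green and yellow and between amber and red. Blue rods are at (565,163) and (635,106) in the right panel. All views agree to 3 mm, so I'll grasp the first rod and check the rim.

```bash
python3 - <<'E'
from h import *
for n in("top","w_tray"):
    f=np.load(n+".npz");p,d,K,V=[f[k] for k in("p","d","K","V")];W=cloud(d,K,V)
    m=((abs(W[...,2]-40)<5)&(abs(np.hypot(W[...,0]-540,W[...,1]-214)-80)<14)).astype(np.uint8)
    k=max(cv2.findContours(m,cv2.RETR_EXTERNAL,cv2.CHAIN_APPROX_NONE)[0],key=len)
    print(n,"rim",cv2.minEnclosingCircle(ray(k[:,0],40,K,V).astype(np.float32)))
print(tops(*[np.load("w_tray.npz")[k] for k in("p","d","K","V")],"amber",66,12))
set_gripper(1.0,60)
movep([472.3,-61.9,200],q(A)); movel([472.3,-61.9,84],velocity=120,f_stop=10)
set_gripper(0.0,60); o=get_obs();print(o['opening'],o['eef_pos'],o['wrist_force'],o['t'])
movel([472.3,-61.9,240],velocity=120)
movep([509,179,240],q(A)); r=look("w_held1"); o=get_obs();print(o['opening'],o['eef_pos'],o['wrist_force'],o['t'])
p,d=snapshot("scene");cv2.imwrite("pics/held.png",np.hstack([cv2.resize(cv2.imread("pics/w_held1.png"),(400,300)),cv2.resize(np.ascontiguousarray(p[100:340,150:470,::-1]),(400,300))]))
E
```

```text
top rim ((538.4144897460938, 212.07058715820312), 79.83307647705078)
w_tray rim ((539.6995849609375, 213.0565185546875), 79.54670715332031)
[]
0.4075275645742061 [472.65129332 -62.04608946  84.52742109] [-0.78104784  0.17047582  4.69970952] 5.6333
0.40850697034783784 [509.2272055  177.46480867 240.07700722] [ 0.63718627 -0.35974907 -3.35952112] 8.2417
```

View pics/held.png

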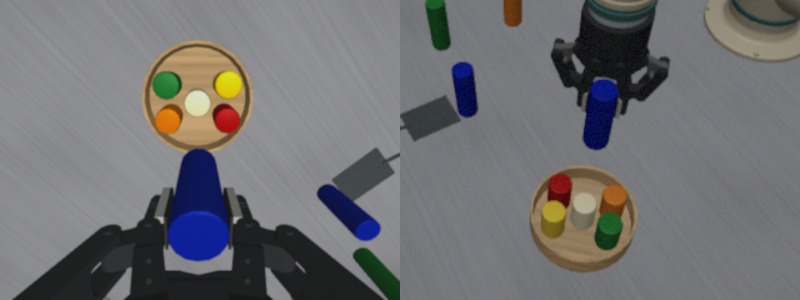

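Left panel: rod held upright between the pads, its top at (200,237). Right panel: rod hanging just above the red/amber gap. I'll check its top offset, then lower it.

```bash
cat >> h.py <<'E'
C=np.array([539.5,213.]);U=np.array([.663,.749])
def place(xy,name):
    movep([*xy,235],q(A)); movel([*xy,150],velocity=100); movel([*xy,98],velocity=60)
    s=movel([*xy,88],velocity=15,f_stop=6); o=get_obs(); print(s,o['eef_pos'].round(1),o['wrist_force'].round(1),o['t'])
    return s
E
python3 - <<'E'
from h import *
f=np.load("w_held1.npz");r=[f[k] for k in("p","d","K","V")]
for z in (264,266): print(tops(*r,"blue",z,5))
movep([*(C-47*U),235],q(A)); hold(.2); print(get_obs()['eef_pos'])
place(C-47*U,"1")
p,d,K,V=look("w_in1"); s,_=snapshot("scene")
cv2.imwrite("pics/in1.png",np.hstack([cv2.resize(cv2.imread("pics/w_in1.png"),(400,300)),cv2.resize(np.ascontiguousarray(s[180:330,200:400,::-1]),(400,300))]))
E
```

```text
[(array([254., 296.]), array([509.3, 176.9]), array([509.3, 177.2,  19.1]))]
[(array([253., 297.]), array([509.9, 177.7]), array([510. , 177.9,  18.2]))]
[508.43317453 177.8232652  235.06537579]
True [508.5 177.8  92.5] [-0.2 -0.4  4.1] 11.4667
```

View pics/in1.png

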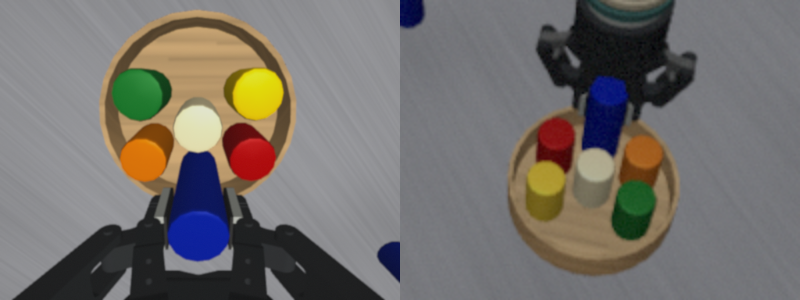

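Contact came at TCP z = 92.5, as expected for the tray floor, and the rod stands between red and amber behind ivory. I'll release it and fetch the second rod.

```bash
python3 - <<'E'
from h import *
p1=C-47*U
set_gripper(0.75); movel([*p1,240],velocity=120)
b=[604.5,-66.0]
set_gripper(1.0,60); movep([*b,220],q(A)); movel([*b,84],velocity=120,f_stop=10)
set_gripper(0.0,60); o=get_obs();print(o['opening'],o['eef_pos'],o['wrist_force'],o['t'])
movel([*b,240],velocity=120)
p2=C+47*U
movep([*p2,245],q(A)); r=look("w_held2"); o=get_obs();print(o['opening'],o['eef_pos'],o['t'])
for k in tops(*r,"blue",270,6): print(*k)
s,d=snapshot("scene");c=camera_params("scene");print(tops(s,d,np.array(c["K"]),np.array(c["view"]),"blue",118))
cv2.imwrite("pics/held2.png",np.hstack([cv2.resize(cv2.imread("pics/w_held2.png"),(400,300)),cv2.resize(np.ascontiguousarray(s[130:310,180:420,::-1]),(400,300))]))
E
```

```text
0.41227416857082216 [605.01237172 -66.24004021  84.55470482] [ 0.15219643 -0.01316683  2.79406638] 16.675
0.4083301376217844 [571.2744874  246.76245401 244.98788549] 19.525
[254. 294.] [572.5 247.5] [573.  247.2  19. ]
[]
```

View pics/held2.png

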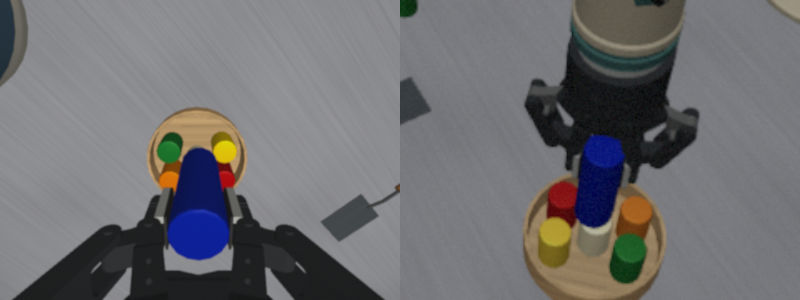

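Rod 2 is held upright (top at (200,233) in the left panel) over the green/yellow gap. The stubs are undisturbed, and the held rod hides rod 1 in this view. Lowering with a force stop.

```bash
python3 - <<'E'
from h import *
p2=C+47*U
if place(p2,"2") and abs(get_obs()['eef_pos'][2]-92.5)<2.5:
    set_gripper(0.75); movel([*p2,240],velocity=120); movep([420,-150,300],q(A))
    hold(.3)
    for n in("scene","top"):
        s,d=snapshot(n);c=camera_params(n)
        for k in tops(s,d,np.array(c["K"]),np.array(c["view"]),"blue",118): print(n,*k,'tray',((k[1]-C)@np.c_[U,[-U[1],U[0]]]).round(1))
        cv2.imwrite(f"pics/{n}_end.png",s[:,:,::-1])
    a=cv2.imread("pics/scene_end.png")[180:330,200:400];b=cv2.imread("pics/top_end.png")[130:250,80:240]
    cv2.imwrite("pics/end.png",np.hstack([cv2.resize(x,(400,300)) for x in(a,b)]))
    print(get_obs()['t'])
E
```

```text
True [570.9 248.2  92.5] [-0.4  0.6  4.6] 22.3083
scene [294. 272.] [571.9 249.9] [572.2 250.   18.1] tray [49.1  0.2]
scene [304. 225.] [508.6 179.1] [508.4 179.8  18.8] tray [-45.9   0.7]
top [164. 199.] [506.  175.1] [505.6 174.7  16.8] tray [-50.6  -0. ]
top [130. 168.] [569.1 245.5] [569.4 245.4  17. ] tray [44.  -0.6]
26.075
```

View pics/end.png

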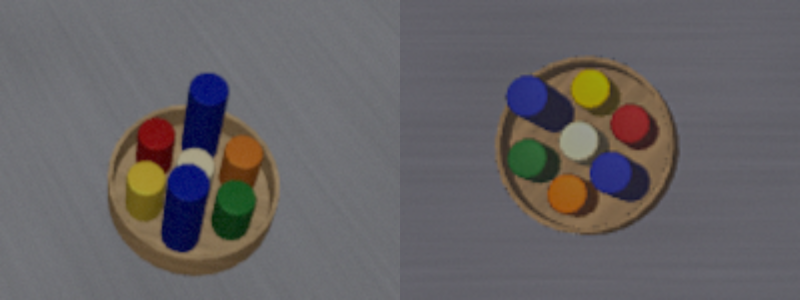

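Both rods stand upright in their places: (208,90) and (188,180) in the scene panel, (612,172) and (527,97) in the top panel. The arm is clear, so I'm handing in.

```bash
python3 -c "
from cell import *
sign_off()"
```

```text
the job is handed in; nothing more can be done
```

Both blue rods are in the tray's two empty places, one in each, and the job is handed in. The sign-off gives no verdict, so the checks below are my own.

- **Method:** I gripped each rod high at 60 N, so the fingers stayed above the stubs. I lowered it at 15 mm/s until the force stop and then let go. Both touched down with the TCP at z = 92.5 mm, as expected for a rod on the tray floor.
- **Position:** The last camera checks put the rod tops at tray x of about +49 and −46 mm (scene camera) or +44 and −51 mm (top camera). Both cameras put y within 1 mm of centre. The target is ±47 mm within 15 mm.
- **Disagreement:** The two cameras differ by about 5 mm, about what their calibration error allows and well inside the tolerance.
- **Other conditions:** In the last pictures both rods stand upright, the stubs look undisturbed and the arm is clear. The clock read 26 s of the 53 s allowed.

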